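# Hold the viewing box's flap at its balance point

### The arm

A 6-joint arm with a two-finger parallel gripper is mounted at the origin on the work surface. World frame = base frame: x ahead of the robot, y to its left, z up, the work surface at z = 0. Lengths are in mm, angles in rad, forces in N, time in s.
With the tool pointing down it reaches from about 300 to 775 mm from the base axis. Payload 14.6 kg.
Tool frame: the origin (TCP) lies between the finger pads; the fingertips stand 19 mm ahead of it and the grasp point (between the pads) is the TCP (manip.tcp_to_tips is the distance from the TCP to the fingertips, in mm); x points along the fingers, z is the direction in which the jaws open and shut, and the axes are right-handed (so a half turn about x gives the same grasp; the last joint's range is limited). The gripper opens to 94 mm and grips with 3 to 60 N. Pads are 16 mm wide; open, the fingers measure 119 mm over their backs; the gripper's body (75 mm by 177 mm) begins 78 mm behind the grasp point.
Start: joints at [-1.35, 0.3, 1.521, -0, 1.321, -0.067], TCP at [156.107, -527.371, 224.446] pointing down, gripper open.
Joint ranges: [-3.03, 3.03], [-0.79, 2.21], [0.23, 2.52], [-1.04, 4.18], [0, 3.07], [-2.55, 2.55]. Speed limits (rad/s): [2.22, 2.22, 2.57, 3.14, 3.14, 3.14].

### API

Orientations are given as [roll, pitch, yaw] about the fixed x, y, z axes, in that order (R = Rz(yaw) Ry(pitch) Rx(roll)).
In Python, from cell import manip gives the robot as it stands.
- The arm moves only by the tool jog_arm, never from a script. Its argument "moves" is a list that holds one entry, the list of rows, each a list of 6 numbers: the shift along the world's x, y, z in mm, then the turn, a rotation vector about the world's x, y, z in degrees. In form: [[[dx, dy, dz, wx, wy, wz], ...]]. A call has 1 to 5 rows; each row shifts and turns the pose as measured when the row begins; what a row does not reach is not made up. A row lasts 1/10 s, in which the tool goes at most 50 mm and 8.59 degrees, less where a joint would pass 70% of its speed; a pose out of reach is approached as far as the arm can. A call is refused whole if a number of a shift passes 50 or a number of a turn 8.59, either way. A call with a gripper value outside its range is refused whole. "gripper" is the opening, from -1 (shut) to 1 (fully open), set as the call begins (left out, the last holds). The fingers move at their own pace and stop on an object; "squeeze" is the grip in N (left out, the last holds). Time passes only in rows, so rows that do not move let the fingers close. It gives the time, the measured TCP pose, the force and the opening at its end, in the units of the state.
- manip.read_state(): the state, without advancing time (a new reading comes with each control period).
- manip.camera(name): name is "scene" or "top" or "wrist"; returns (picture, depth): 480x640x3 uint8, blue, green, red; 480x640 float32, mm along the optical axis (not along the pixel's ray), 0 where there is no reading.
- manip.camera_params(name): a dict with "fx", "fy", "cx", "cy" (pixels), "rvec" (rotation vector, rad) and "tvec" (3), from world to camera coordinates, as OpenCV has them. Camera axes: x right, y down, z forward; pixel columns grow to the right and rows downward; lengths in mm; the calibration is good to about 2 mm. A picture is of the moment at which its call begins: read the wrist's pose just before it. camera_params takes no time and is no camera call; for the wrist camera it gives the pose at the moment of the call.
- manip.sign_off(): hands the job in, once; it reports no verdict.
The state is a dict: "clock": time; "joints": joint angles; "qd": joint speeds; "effort": joint torques, N m; "eef_pos": TCP position; "eef_rot": TCP orientation; "wrist_force": force on the tool from outside, world axes, zero at the start; "moment": the same for the moment, N m; "finger_gap": finger opening in mm.
Only numpy, scipy, OpenCV 4.12 (cv2) and the standard library are available. Lean on these libraries where they do the work, as an engineer would, in place of code of your own. Each camera call takes 0.05 s, during which the arm holds its last target. There are 200 camera calls.

### The job

A colleague is about to screw a new stay onto the front flap of the glass-topped viewing box, which is hinged along its bottom edge. Take the flap by its bar handle, lower it gently all the way down to its stop to see that the hinge runs free, then bring it back up and hold it at its balance point, standing plumb where it would fall neither open nor shut. Finish still gripping the bar with the flap held still there; never let the flap drop or slam, and leave the other things on the desk and in the box where they are.

Things in the scene. Friction and masses are not known exactly. Their poses are not given: they have to be found in the camera images.
- flap_angle (a joint): Angle of the box's front flap on its bottom hinge. 0 = shut, leaning 0.35 rad back past plumb into the box on a stop; 0.35 = balance point, the flap stands plumb, its weight straight above the hinge; 1.65 = fully down on its stop, 1.30 rad outwards from plumb. The hinge turns almost freely: let go on either side of 0.35, the flap falls that way. Flap and bar weigh 0.3 to 0.65 kg.
- flap: The flap: a plain white sheet 236 mm along the hinge, 8 mm thick, reaching from 8 to 150 mm from the hinge line, with its handle beyond the free edge. Origin: middle of the hinge line. Its y axis lies along the hinge, z along the sheet away from the hinge (straight up at the balance point).
- flap_bar (a point): Flap's handle: round steel bar 12 mm thick, 120 mm long, parallel to the hinge, 200 mm from it, on two rods beyond the flap's free edge and in its plane: 44 mm gap to the flap, 110 mm free between the rods. Pinched, it can turn between the fingers, so they may point down all through the swing. Origin: bar's middle, 238 mm above the desk shut, 250 plumb, 103 down. y along the bar, z away from the hinge.
- flap_hinge (a point): Middle of the hinge line, 50 mm above the desk, right above the origin of viewbox.
- viewbox: Grey glass-topped viewing box for specimens, 260 mm wide, about 240 mm deep, 201 mm tall, fixed to the desk; at the start the flap closes its front. Origin: on the desk, under the middle of the hinge line at its lower front edge. x axis: level, from the front into the box (the flap opens towards -x); y axis: along the hinge; z up.
- bottle_neck: Broken-off green glass bottle neck, 72 mm wide, 100 mm tall, standing inside the box. Leave alone. Origin: centre of its foot.
- matchbox: Cardboard matchbox 36 x 56 x 16 mm lying on the desk before the box, under where the flap comes down (the flap clears it). Leave alone. Origin: centre of its underside.
- screwdriver: Screwdriver, 200 mm long, handle 26 mm thick, lying on the desk beside the box. Leave alone. Origin: its middle, on the desk.
- lid_stay: Flat steel strip 120 x 14 x 4 mm with two studs, lying on the desk at the other side of the box: the stay that is to be fitted by the colleague. Leave alone. Origin: centre of its underside.
- mouse: Black computer mouse, 105 x 60 x 32 mm, on the desk to the robot's right. Leave alone. Origin: centre of its underside.
- stapler: Stapler, 140 x 36 x 45 mm, on the desk to the robot's right. Leave alone. Origin: centre of its underside.
- spray: White spray bottle, 54 mm wide, 175 mm tall, on the desk to the robot's left. Leave alone. Origin: centre of its foot.
- pen_pot: Black pen pot 85 x 85 x 100 mm with pens up to 180 mm high, to the robot's left. Leave alone. Origin: centre of its foot.

How it is judged:
By the outcome, as a careful person would: the job done as asked, in the order asked, and still so for the second after the job is handed in, while the arm keeps its last pose, push and grip.
It also fails if it takes over 53 s, if anything falls off the work surface, if the arm or the gripper's body presses on something with over 40 N, if the wrist force passes 120 N, or if a joint passes its speed limit or range.

## Working session

There is one attempt and no reset: what is moved stays moved. The work goes in short steps, Python scripts to look and compute and a tool call to move; the robot and the scene stay as the last step left them, time stands still between calls to the robot, and variables do not carry over. Pictures are saved under pics/ and viewed, about 8 in all and at most 12, crops included, and the job is handed in when it is done.

Besides the shell and the picture viewer there is one more tool, called by a JSON object that holds its "method" and its "body", one argument or row to a line. jog_arm: Moves the arm, as the interface text tells. Its arguments: {"type":"object","properties":{"moves":{"type":"array","items":{"type":"array","items":{"type":"array","items":{"type":"number"}}}},"gripper":{"type":"number"},"squeeze":{"type":"number"}},"required":["moves"]}

```bash
mkdir -p pics; ls; cat > h.py <<'E'
import numpy as np, cv2
from cell import manip
def cam(n):
    p=manip.camera_params(n); im,d=manip.camera(n)
    R,_=cv2.Rodrigues(np.array(p["rvec"],float)); t=np.array(p["tvec"],float).ravel()
    return im,d,p,R,t
def cloud(d,p,R,t):
    v,u=np.mgrid[:480,:640]
    c=np.stack([(u-p["cx"])/p["fx"]*d,(v-p["cy"])/p["fy"]*d,d],-1)
    return (c-t)@R
E
python3 - <<'E'
from h import *
print(manip.read_state())
for n in("scene","top"):
    im,d,p,R,t=cam(n); np.savez(n,im=im,d=d,R=R,t=t,K=[p[k] for k in("fx","fy","cx","cy")])
    cv2.imwrite(f"pics/{n}1.png",im); print(n,-R.T@t,R[2])
E
```

```text
pics
{'clock': 0.0, 'joints': array([-1.34959063e+00,  3.00513997e-01,  1.52157575e+00,  2.55039387e-05,
        1.32071180e+00, -6.65532872e-02]), 'qd': array([ 0.00115263,  0.00114076,  0.0005559 ,  0.00034593, -0.00127377,
       -0.00091778]), 'effort': array([-2.24997391e-03, -5.31799006e+01, -3.52740097e+01,  7.07732281e-02,
        2.44574749e-02, -6.55601048e-05]), 'eef_pos': array([ 156.06693326, -527.14091076,  223.86504839]), 'eef_rot': array([3.05460789, 1.56958718, 1.77156422]), 'wrist_force': array([-0.25113719, -0.95565921, -0.71807365]), 'moment': array([-0.00619678,  0.04321412, -0.00246347]), 'finger_gap': 94.20843577107203}
scene [ 966.98995777  142.73946544 1390.12291779] [-0.32100679 -0.08757425 -0.9430193 ]
top [ 356.58562303   42.6943479  1370.16547773] [ 0.16244615 -0.01402267 -0.98661776]
```

View pics/scene1.png

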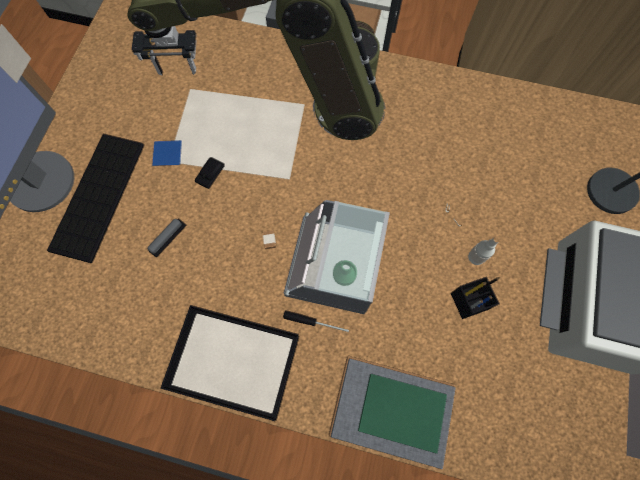

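View pics/top1.png

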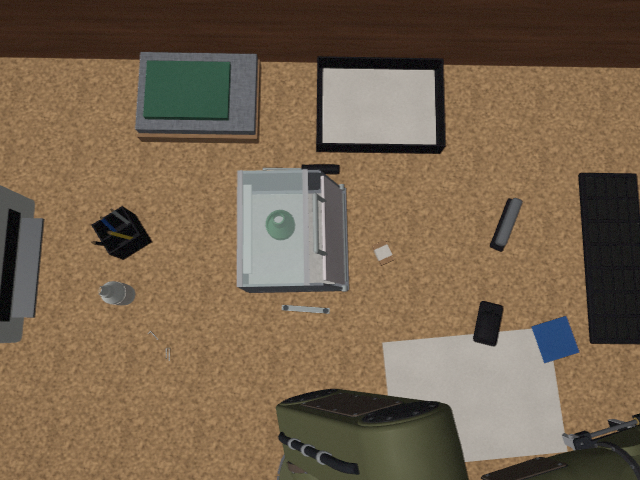

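The scene picture shows the box at (340,255), flap facing the matchbox (269,241). The top picture shows the box at (292,230) with the flap side on its right and the matchbox at (384,254), so the flap opens roughly towards world -y. I'll take a closer view and use the depth.

```bash
python3 - <<'E'
from h import *
outs=[]
for n,(x,y) in(("top",(225,155)),("scene",(265,190))):
    z=np.load(n+".npz"); p=dict(zip(("fx","fy","cx","cy"),z["K"])); P=cloud(z["d"],p,z["R"],z["t"])
    outs.append(cv2.resize(z["im"][y:y+150,x:x+130],None,fx=3,fy=3,interpolation=cv2.INTER_CUBIC))
    if n=="top":
        for v in(180,200,215,230,250,275):
            print(v,[(u,*P[v,u].round().astype(int)) for u in range(296,352,5)])
        print("match",P[254,384].round())
    else:
        for v,u in((230,315),(245,310),(220,318),(241,269)): print(n,v,u,P[v,u].round())
cv2.imwrite("pics/crop.png",np.hstack(outs))
E
```

```text
180 [(296, np.int64(685), np.int64(88), np.int64(200)), (301, np.int64(686), np.int64(77), np.int64(199)), (306, np.int64(686), np.int64(66), np.int64(199)), (311, np.int64(705), np.int64(56), np.int64(131)), (316, np.int64(706), np.int64(44), np.int64(127)), (321, np.int64(689), np.int64(32), np.int64(189)), (326, np.int64(693), np.int64(21), np.int64(175)), (331, np.int64(709), np.int64(8), np.int64(118)), (336, np.int64(742), np.int64(-8), np.int64(1)), (341, np.int64(742), np.int64(-21), np.int64(3)), (346, np.int64(743), np.int64(-35), np.int64(-1)), (351, np.int64(743), np.int64(-48), np.int64(0))]
200 [(296, np.int64(640), np.int64(87), np.int64(199)), (301, np.int64(639), np.int64(76), np.int64(202)), (306, np.int64(639), np.int64(65), np.int64(203)), (311, np.int64(678), np.int64(56), np.int64(43)), (316, np.int64(630), np.int64(43), np.int64(241)), (321, np.int64(638), np.int64(32), np.int64(208)), (326, np.int64(645), np.int64(21), np.int64(181)), (331, np.int64(653), np.int64(8), np.int64(148)), (336, np.int64(663), np.int64(-5), np.int64(109)), (341, np.int64(672), np.in
[... 2035 characters left out ...]
int64(473), np.int64(74), np.int64(199)), (306, np.int64(473), np.int64(63), np.int64(201)), (311, np.int64(489), np.int64(53), np.int64(40)), (316, np.int64(489), np.int64(41), np.int64(39)), (321, np.int64(489), np.int64(29), np.int64(40)), (326, np.int64(474), np.int64(19), np.int64(193)), (331, np.int64(478), np.int64(7), np.int64(160)), (336, np.int64(481), np.int64(-5), np.int64(126)), (341, np.int64(485), np.int64(-19), np.int64(87)), (346, np.int64(488), np.int64(-32), np.int64(57)), (351, np.int64(494), np.int64(-48), np.int64(-2))]
match [ 547. -130.   18.]
scene 230 315 [549.  22. 197.]
scene 245 310 [591.  19. 183.]
scene 220 318 [522.  24. 205.]
scene 241 269 [ 559. -127.   15.]
```

View pics/crop.png

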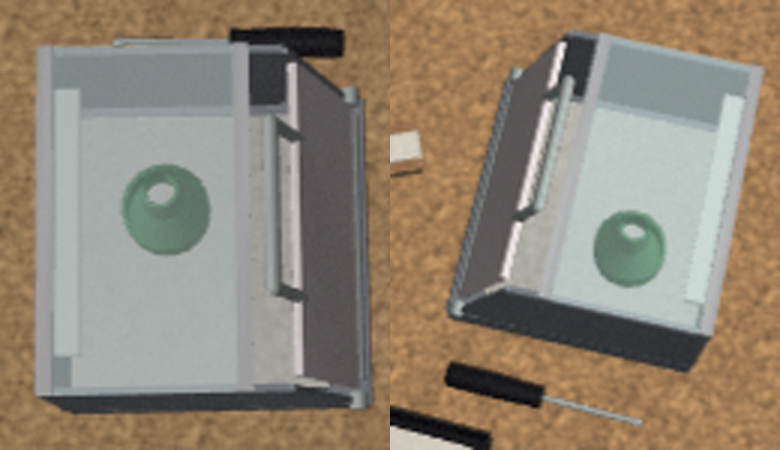

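The crop shows the bar clearly, from about (315,193) to (317,253) in the top image, with the hinge rod at u≈345 and the glass edge left of the bar. Now I'll fit the bar and the box yaw.

```bash
python3 - <<'E'
from h import *
from scipy.spatial.transform import Rotation as Ro
for n in("top","scene"):
    z=np.load(n+".npz"); p=dict(zip(("fx","fy","cx","cy"),z["K"])); P=cloud(z["d"],p,z["R"],z["t"]).reshape(-1,3)
    m=(P[:,2]>228)&(P[:,2]<255)&(abs(P[:,0]-580)<100)&(abs(P[:,1]-42)<25); B=P[m]
    l=cv2.fitLine(B[:,:2].astype(np.float32),cv2.DIST_HUBER,0,.01,.01).ravel()
    print(n,m.sum(),B.min(0).round(1),B.max(0).round(1),np.median(B,0).round(1),"dir",l,np.degrees(np.arctan2(l[1],l[0])))
    # flap plane
    m=(P[:,2]>75)&(P[:,2]<185)&(abs(P[:,0]-580)<70)&(P[:,1]<28)&(P[:,1]>-40); F=P[m]
    if m.sum()>50:
        s=np.linalg.svd(F-F.mean(0),full_matrices=False)[2][2]; print(" flap n",s,F.mean(0),"yaw",np.degrees(np.arctan2(s[0],-s[1])))
s=manip.read_state(); print(Ro.from_euler("xyz",s["eef_rot"]).as_matrix().round(3))
E
```

```text
top 342 [516.   35.3 228.7] [645.4  49.7 249.1] [578.   43.8 242.3] dir [9.9943954e-01 3.3475604e-02 5.7939972e+02 4.3597195e+01] 1.918369
 flap n [-0.02983779  0.93851493 -0.34394685] [579.40468408   0.80953344 131.84526924] yaw -178.1790341809247
scene 213 [516.8  32.8 228.5] [647.4  50.  250.1] [586.4  42.9 243.2] dir [9.9956399e-01 2.9526142e-02 5.8414081e+02 4.2967316e+01] 1.6919692
 flap n [ 0.03050549 -0.9385322   0.34384113] [580.57506766  -0.83503243 132.27364668] yaw 1.861652324069455
[[-0.     0.959  0.284]
 [ 0.001  0.284 -0.959]
 [-1.     0.    -0.001]]
```

{"method": "jog_arm", "body": {
  "moves": [
    [[25,30,20,0,0,-3],[28,36,20,0,0,-3],[28,36,20,0,0,-3],[28,36,20,0,0,-3],[28,36,15,0,0,-3]]
  ],
  "gripper": 0.2
}}

```text
clock: 0.6
eef_pos: [292.4, -349.1, 316.8]
eef_rot: [-2.996, 1.561, 1.726]
wrist_force: [0.7, -0.7, 0.3]
finger_gap: 57.9
```

{"method": "jog_arm", "body": {
  "moves": [
    [[28,36,0,0,0,0],[28,36,0,0,0,0],[28,36,0,0,0,0],[28,36,0,0,0,0],[28,36,0,0,0,0]]
  ]
}}

```text
clock: 1.1
eef_pos: [436.3, -160.6, 319.0]
eef_rot: [2.956, 1.564, 1.391]
wrist_force: [0.2, -1.2, 0.5]
finger_gap: 56.3
```

{"method": "jog_arm", "body": {
  "moves": [
    [[28,36,0,0,0,0],[28,36,0,0,0,0],[28,36,0,0,0,0],[20,30,0,0,0,0],[20,30,0,0,0,0]]
  ]
}}

```text
clock: 1.6
eef_pos: [564.3, 17.1, 317.8]
eef_rot: [-3.051, 1.564, 1.669]
wrist_force: [-0.0, 0.6, -0.4]
finger_gap: 56.1
```

{"method": "jog_arm", "body": {
  "moves": [
    [[16,26,-15,0,0,0],[0,0,0,0,0,0]]
  ]
}}

```text
clock: 1.8
eef_pos: [581.9, 47.8, 300.6]
eef_rot: [-2.786, 1.563, 1.938]
wrist_force: [-0.4, -0.5, -1.1]
finger_gap: 56.6
```

```bash
python3 - <<'E'
from h import *
from scipy.spatial.transform import Rotation as Ro
s=manip.read_state(); M=Ro.from_euler("xyz",s["eef_rot"]).as_matrix()
print(s["eef_pos"].round(1),M.round(3),np.degrees(np.arctan2(M[1,2],M[0,2])))
im,d,p,R,t=cam("wrist"); cv2.imwrite("pics/w1.png",im)
P=cloud(d,p,R,t).reshape(-1,3); P=P[d.ravel()>0]
B=P[(P[:,2]>230)&(P[:,2]<255)&(abs(P[:,0]-580)<100)&(abs(P[:,1]-42)<30)]
print(len(B)); 
if len(B):
    print(B.min(0),B.max(0),np.median(B,0)); T=B[B[:,2]>240]; print(cv2.fitLine(T[:,:2].astype(np.float32),cv2.DIST_HUBER,0,.01,.01).ravel())
E
```

```text
[581.9  47.8 300.6] [[-0.003  1.     0.012]
 [ 0.007  0.012 -1.   ]
 [-1.    -0.003 -0.008]] -89.32584104217395
5165
[517.56098262  33.60654126 230.0497042 ] [648.09901457  51.16732818 246.33787364] [590.49646142  43.51411357 243.27926537]
[9.9952239e-01 3.0902507e-02 5.8795258e+02 4.3558788e+01]
```

View pics/w1.png

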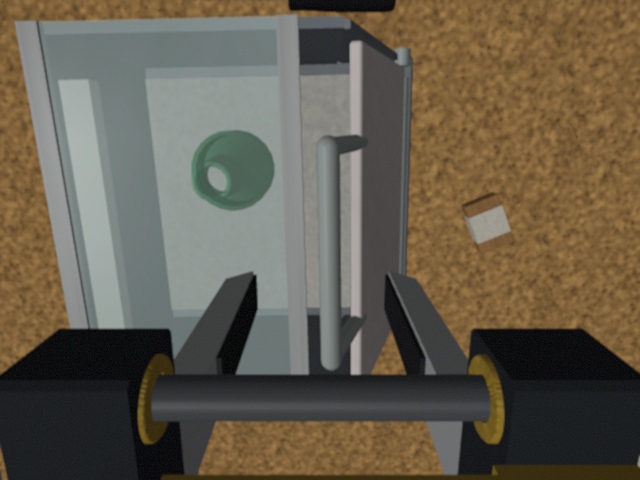

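The wrist view shows the bar at (330,250) between the two fingers, running up the image, with the flap and the hinge right of it. Bar centre measured at about (582, 43.5), agreeing with the first fit. Descending.

{"method": "jog_arm", "body": {
  "moves": [
    [[0,-4.4,-25,0,0,1.2],[0,0,-20,0,0,0],[0,0,-12,0,0,0],[0,0,-2,0,0,0]]
  ]
}}

```text
clock: 2.25
eef_pos: [581.0, 39.3, 243.6]
eef_rot: [2.846, 1.564, 1.307]
wrist_force: [0.6, 0.4, 1.1]
finger_gap: 56.9
```

{"method": "jog_arm", "body": {
  "moves": [
    [[0,0,0,0,0,0]]
  ]
}}

```text
clock: 2.35
eef_pos: [581.0, 38.8, 244.2]
eef_rot: [2.781, 1.564, 1.241]
wrist_force: [0.7, -0.3, 0.0]
finger_gap: 56.4
```

{"method": "jog_arm", "body": {
  "moves": [
    [[0,4.5,-5,0,0,0],[0,0,0,0,0,0],[0,0,0,0,0,0]]
  ]
}}

```text
clock: 2.65
eef_pos: [581.5, 43.3, 241.1]
eef_rot: [2.423, 1.562, 0.882]
wrist_force: [0.3, 0.1, 0.7]
finger_gap: 56.6
```

{"method": "jog_arm", "body": {
  "moves": [
    [[0,0,0,0,0,0],[0,0,0,0,0,0],[0,0,0,0,0,0],[0,0,0,0,0,0],[0,0,0,0,0,0]]
  ],
  "gripper": -1,
  "squeeze": 25
}}

```text
clock: 3.15
eef_pos: [581.8, 43.4, 242.0]
eef_rot: [2.307, 1.561, 0.766]
wrist_force: [-0.9, 0.6, -0.3]
finger_gap: 20.0
```

{"method": "jog_arm", "body": {
  "moves": [
    [[0,0,-3,0,0,0],[0,0,0,0,0,0],[0,0,0,0,0,0],[0,0,0,0,0,0]]
  ]
}}

```text
clock: 3.55
eef_pos: [581.9, 43.4, 239.2]
eef_rot: [2.242, 1.561, 0.701]
wrist_force: [0.1, -0.0, 1.9]
finger_gap: 11.2
```

```bash
cat > st.py <<'E'
from h import *
from scipy.spatial.transform import Rotation as Ro
s=manip.read_state(); M=Ro.from_euler("xyz",s["eef_rot"]).as_matrix()
e=s["eef_pos"]; n=np.array([-.031,.9995]); H=np.array([583.,-25.]); r=(e[:2]-H)@n
print(s["clock"],e.round(1),"zyaw",np.degrees(np.arctan2(M[1,2],M[0,2])).round(2),"xaxis",M[:,0].round(3),s["wrist_force"].round(1),s["moment"].round(2),s["finger_gap"].round(1),
 "phi_open",np.round(.35+np.arctan2(-r,e[2]-50),3),"rad",np.hypot(r,e[2]-50).round(1))
E
python3 st.py; cat > plan.py <<'E'
import numpy as np
n=np.array([-.031,.9995])
for a in np.arange(0,1.66,.05):
    o=a-.35; print(round(a,2),(np.array([583.,-25])-200*np.sin(o)*n).round(1),round(50+200*np.cos(o),1))
E
python3 plan.py
```

```text
0.0 [580.9  43.5] 237.9
0.05 [581.2  34.1] 241.1
0.1 [581.5  24.5] 243.8
0.15 [581.8  14.7] 246.0
0.2 [582.1   4.9] 247.8
0.25 [582.4  -5. ] 249.0
0.3 [582.7 -15. ] 249.8
0.35 [583. -25.] 250.0
0.4 [583.3 -35. ] 249.8
0.45 [583.6 -45. ] 249.0
0.5 [583.9 -54.9] 247.8
0.55 [584.2 -64.7] 246.0
0.6 [584.5 -74.5] 243.8
0.65 [584.8 -84.1] 241.1
0.7 [585.1 -93.5] 237.9
0.75 [ 585.4 -102.8] 234.2
0.8 [ 585.7 -111.9] 230.1
0.85 [ 586.  -120.8] 225.5
0.9 [ 586.2 -129.5] 220.5
0.95 [ 586.5 -137.9] 215.1
1.0 [ 586.8 -146. ] 209.2
1.05 [ 587.  -153.8] 203.0
1.1 [ 587.2 -161.3] 196.3
1.15 [ 587.4 -168.4] 189.3
1.2 [ 587.7 -175.2] 182.0
1.25 [ 587.9 -181.6] 174.3
1.3 [ 588.  -187.6] 166.3
1.35 [ 588.2 -193.2] 158.1
1.4 [ 588.4 -198.4] 149.5
1.45 [ 588.5 -203.2] 140.7
1.5 [ 588.7 -207.5] 131.7
1.55 [ 588.8 -211.3] 122.5
1.6 [ 588.9 -214.7] 113.1
1.65 [ 589.  -217.6] 103.5Traceback (most recent call last):
  File "st.py", line 5, in <module>
    print(s["clock"],e.round(1),"zyaw",np.degrees(np.arctan2(M[1,2],M[0,2])).round(2),"xaxis",M[:,0].round(3),s["wrist_force"].round(1),s["moment"].round(2),s["finger_gap"].round(1),
                                                                                                                                                             ^^^^^^^^^^^^^^^^^^^^^
AttributeError: 'float' object has no attribute 'round'
```

```bash
sed -i 's/s\["finger_gap"\].round(1)/round(s["finger_gap"],1)/; s/s\["clock"\],/round(s["clock"],2),/' st.py; python3 st.py
```

```text
3.55 [581.9  43.4 239.2] zyaw -88.26 xaxis [ 0.008  0.006 -1.   ] [ 0.1 -0.   1.9] [ 0.01  0.12 -0.02] 11.2 phi_open 0.003 rad 201.2
```

{"method": "jog_arm", "body": {
  "moves": [
    [[0,-4,1.3,0,0,0],[0.2,-6,1.9,0,0,0],[0.2,-6,1.6,0,0,0],[0.2,-6,1.5,0,0,0],[0.2,-6,1.4,0,0,0]]
  ]
}}

```text
clock: 4.05
eef_pos: [582.8, 14.4, 248.0]
eef_rot: [2.337, 1.559, 0.798]
wrist_force: [-1.1, 2.6, 3.9]
finger_gap: 11.5
```

```bash
python3 st.py
```

```text
4.05 [582.8  14.4 248. ] zyaw -88.21 xaxis [ 0.008  0.009 -1.   ] [-1.1  2.6  3.9] [ 0.72  0.06 -0.02] 11.5 phi_open 0.154 rad 201.9
```

{"method": "jog_arm", "body": {
  "moves": [
    [[0.2,-7,1.2,0,0,0],[0.2,-8,1,0,0,0],[0.2,-8,0.5,0,0,0],[0.2,-8,0.2,0,0,0],[0.2,-8,0,0,0,0]]
  ]
}}

```text
clock: 4.55
eef_pos: [584.0, -28.7, 251.0]
eef_rot: [2.291, 1.559, 0.751]
wrist_force: [0.1, 1.2, 3.7]
finger_gap: 11.0
```

{"method": "jog_arm", "body": {
  "moves": [
    [[0.2,-8,-0.2,0,0,0],[0.2,-8,-0.6,0,0,0],[0.2,-8,-0.9,0,0,0],[0.2,-8,-1.3,0,0,0],[0.2,-8,-1.6,0,0,0]]
  ]
}}

```text
clock: 5.05
eef_pos: [584.9, -72.8, 245.5]
eef_rot: [2.333, 1.56, 0.793]
wrist_force: [1.7, 1.8, -0.1]
finger_gap: 11.2
```

```bash
python3 st.py
```

```text
5.05 [584.9 -72.8 245.5] zyaw -88.27 xaxis [ 0.008  0.008 -1.   ] [ 1.7  1.8 -0.1] [ 0.44 -0.17  0.02] 11.2 phi_open 0.59 rad 201.2
```

{"method": "jog_arm", "body": {
  "moves": [
    [[0.2,-6.5,-1.8,0,0,0],[0.2,-6.3,-2,0,0,0],[0.2,-6.2,-2.3,0,0,0],[0.2,-6.1,-2.5,0,0,0],[0.2,-6,-2.8,0,0,0]]
  ]
}}

```text
clock: 5.55
eef_pos: [585.9, -107.0, 232.8]
eef_rot: [2.344, 1.56, 0.803]
wrist_force: [0.3, 0.2, 1.5]
finger_gap: 11.4
```

```bash
python3 st.py
```

```text
5.55 [ 585.9 -107.   232.8] zyaw -88.28 xaxis [ 0.007  0.008 -1.   ] [0.3 0.2 1.5] [ 0.18 -0.21  0.05] 11.4 phi_open 0.772 rad 200.4
```

{"method": "jog_arm", "body": {
  "moves": [
    [[0.2,-6.6,-3,0,0,0],[0.2,-6.4,-3.4,0,0,0],[0.2,-6.2,-3.6,0,0,0],[0.2,-6,-3.9,0,0,0],[0.2,-5.8,-4.1,0,0,0]]
  ]
}}

```text
clock: 6.05
eef_pos: [586.8, -140.8, 213.0]
eef_rot: [2.395, 1.561, 0.854]
wrist_force: [0.1, 1.6, -2.1]
finger_gap: 11.1
```

```bash
python3 st.py
```

```text
6.05 [ 586.8 -140.8  213. ] zyaw -88.28 xaxis [ 0.007  0.008 -1.   ] [ 0.1  1.6 -2.1] [ 0.56 -0.12  0.05] 11.1 phi_open 0.968 rad 200.0
```

{"method": "jog_arm", "body": {
  "moves": [
    [[0.2,-6.1,-4.3,0,0,0],[0.1,-5.8,-4.6,0,0,0],[0.1,-5.6,-4.8,0,0,0],[0.1,-5.3,-5,0,0,0],[0.1,-5.1,-5.2,0,0,0]]
  ]
}}

```text
clock: 6.55
eef_pos: [587.3, -171.3, 186.7]
eef_rot: [2.437, 1.561, 0.896]
wrist_force: [0.6, 1.0, 0.1]
finger_gap: 11.2
```

```bash
python3 st.py
```

```text
6.55 [ 587.3 -171.3  186.7] zyaw -88.28 xaxis [ 0.006  0.008 -1.   ] [0.6 1.  0.1] [ 0.45 -0.16  0.  ] 11.2 phi_open 1.17 rad 200.2
```

{"method": "jog_arm", "body": {
  "moves": [
    [[0.1,-4.5,-4.9,0,0,0],[0.1,-4.3,-5.1,0,0,0],[0.1,-4.1,-5.3,0,0,0],[0.1,-3.8,-5.4,0,0,0],[0.1,-3.6,-5.5,0,0,0]]
  ]
}}

```text
clock: 7.05
eef_pos: [587.7, -193.5, 157.9]
eef_rot: [2.468, 1.561, 0.927]
wrist_force: [-0.1, -1.0, -0.2]
finger_gap: 11.5
```

```bash
python3 st.py
```

```text
7.05 [ 587.7 -193.5  157.9] zyaw -88.29 xaxis [ 0.006  0.008 -1.   ] [-0.1 -1.  -0.2] [ 0.19  0.08 -0.01] 11.5 phi_open 1.351 rad 200.2
```

```bash
python3 - <<'E'
from h import *
a=manip.camera("top")[0]; b=manip.camera("wrist")[0]
cv2.imwrite("pics/mid.png",np.hstack([cv2.resize(a[140:340,220:440],(396,360)),cv2.resize(b,(400,360))]))
E
```

```text
(no output)
```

View pics/mid.png

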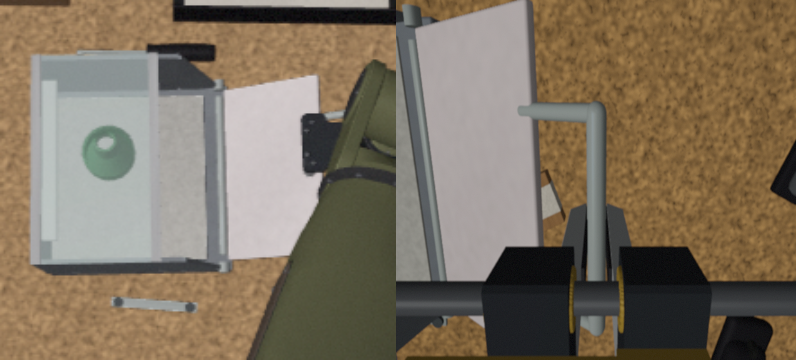

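The picture shows the flap well open, with the bar between the fingers at (597,220) and everything else in place. I'll go on down to the stop.

{"method": "jog_arm", "body": {
  "moves": [
    [[0.1,-3.1,-4.6,0,0,0],[0.1,-2.8,-4.7,0,0,0],[0.1,-2.6,-4.8,0,0,0],[0.1,-2.3,-4.8,0,0,0],[0.1,-2.1,-4.8,0,0,0]]
  ]
}}

```text
clock: 7.65
eef_pos: [587.9, -207.2, 132.4]
eef_rot: [2.566, 1.562, 1.025]
wrist_force: [-1.0, -0.6, 0.2]
finger_gap: 11.1
```

```bash
python3 st.py
```

```text
7.65 [ 587.9 -207.2  132.4] zyaw -88.28 xaxis [ 0.005  0.008 -1.   ] [-1.  -0.6  0.2] [0.1  0.09 0.04] 11.1 phi_open 1.496 rad 200.0
```

Next to about 1.6 (−214.7, 113), slowing.

{"method": "jog_arm", "body": {
  "moves": [
    [[0.1,-1.5,-4,0,0,0],[0.1,-1.4,-3.7,0,0,0],[0,-1.3,-3.5,0,0,0],[0,-1.2,-3.2,0,0,0],[0,-1,-2.6,0,0,0]]
  ]
}}

```text
clock: 8.15
eef_pos: [588.2, -214.4, 113.6]
eef_rot: [2.562, 1.562, 1.021]
wrist_force: [-0.4, -0.7, 0.2]
finger_gap: 11.0
```

```bash
python3 st.py
```

```text
8.15 [ 588.2 -214.4  113.6] zyaw -88.29 xaxis [ 0.005  0.008 -1.   ] [-0.4 -0.7  0.2] [ 0.22  0.09 -0.  ] 11.0 phi_open 1.597 rad 199.9
```

{"method": "jog_arm", "body": {
  "moves": [
    [[0,-0.7,-2,0,0,0],[0,-0.6,-2,0,0,0],[0,-0.5,-1.8,0,0,0],[0,-0.4,-1.5,0,0,0],[0,-0.3,-1.2,0,0,0]]
  ]
}}

```text
clock: 8.65
eef_pos: [588.3, -217.2, 104.5]
eef_rot: [2.519, 1.562, 0.979]
wrist_force: [-0.5, -0.9, -0.5]
finger_gap: 11.1
```

{"method": "jog_arm", "body": {
  "moves": [
    [[0,-0.2,-1.2,0,0,0],[0,-0.2,-1.2,0,0,0]]
  ]
}}

```text
clock: 8.85
eef_pos: [588.3, -217.9, 102.1]
eef_rot: [2.469, 1.562, 0.928]
wrist_force: [-2.9, 1.6, 11.6]
finger_gap: 10.9
```

```bash
python3 st.py
```

```text
8.85 [ 588.3 -217.9  102.1] zyaw -88.29 xaxis [ 0.005  0.007 -1.   ] [-2.9  1.6 11.6] [0.52 0.52 0.08] 10.9 phi_open 1.657 rad 199.8
```

Contact at the stop (Fz rose to 11.6 N at 1.657 rad). Going back up.

{"method": "jog_arm", "body": {
  "moves": [
    [[0,0,-0.4,0,0,0],[0,0.3,1.5,0,0,0],[0,0.7,2.8,0,0,0],[0,1,4,0,0,0],[0,1.5,4.6,0,0,0]]
  ]
}}

```text
clock: 9.35
eef_pos: [588.2, -213.8, 115.0]
eef_rot: [2.576, 1.562, 1.036]
wrist_force: [-0.0, -1.2, -2.5]
finger_gap: 10.8
```

```bash
python3 st.py
```

```text
9.35 [ 588.2 -213.8  115. ] zyaw -88.28 xaxis [ 0.004  0.008 -1.   ] [-0.  -1.2 -2.5] [-0.37  0.03  0.03] 10.8 phi_open 1.589 rad 199.8
```

{"method": "jog_arm", "body": {
  "moves": [
    [[0,1.8,5.4,0,0,0],[0,2.1,5.6,0,0,0],[0,2.3,5.7,0,0,0],[-0.1,2.6,5.7,0,0,0],[-0.1,3,5.7,0,0,0]]
  ]
}}

```text
clock: 9.85
eef_pos: [587.8, -200.7, 145.4]
eef_rot: [2.65, 1.562, 1.11]
wrist_force: [0.7, -0.4, -3.1]
finger_gap: 11.2
```

```bash
python3 st.py
```

```text
9.85 [ 587.8 -200.7  145.4] zyaw -88.26 xaxis [ 0.004  0.008 -1.   ] [ 0.7 -0.4 -3.1] [-0.22  0.   -0.  ] 11.2 phi_open 1.424 rad 200.0
```

{"method": "jog_arm", "body": {
  "moves": [
    [[-0.1,3.3,5.7,0,0,0],[-0.1,3.5,5.7,0,0,0],[-0.1,3.8,5.6,0,0,0],[-0.1,4,5.5,0,0,0],[-0.1,4.2,5.4,0,0,0]]
  ]
}}

```text
clock: 10.35
eef_pos: [587.2, -180.7, 176.3]
eef_rot: [2.537, 1.563, 0.997]
wrist_force: [-0.3, -0.7, -2.3]
finger_gap: 11.4
```

```bash
python3 st.py
```

```text
10.35 [ 587.2 -180.7  176.3] zyaw -88.27 xaxis [ 0.004  0.007 -1.   ] [-0.3 -0.7 -2.3] [-0.33  0.12 -0.  ] 11.4 phi_open 1.239 rad 200.6
```

{"method": "jog_arm", "body": {
  "moves": [
    [[-0.1,4.7,5.2,0,0,0],[-0.1,5,5.1,0,0,0],[-0.1,5.2,5,0,0,0],[-0.1,5.4,4.8,0,0,0],[-0.2,5.6,4.6,0,0,0]]
  ]
}}

```text
clock: 10.85
eef_pos: [586.3, -154.1, 204.7]
eef_rot: [2.161, 1.564, 0.619]
wrist_force: [-1.7, -3.1, 0.6]
finger_gap: 11.2
```

```bash
python3 st.py
```

```text
10.85 [ 586.3 -154.1  204.7] zyaw -88.32 xaxis [ 0.005  0.004 -1.   ] [-1.7 -3.1  0.6] [-0.91  0.32 -0.06] 11.2 phi_open 1.046 rad 201.5
```

{"method": "jog_arm", "body": {
  "moves": [
    [[-0.1,6,4.2,0,0,0],[-0.1,6.3,4,0,0,0],[-0.2,6.5,3.8,0,0,0],[-0.2,6.7,3.6,0,0,0],[-0.2,6.8,3.4,0,0,0]]
  ]
}}

```text
clock: 11.35
eef_pos: [585.3, -121.0, 228.4]
eef_rot: [1.532, 1.563, -0.011]
wrist_force: [-2.0, -2.9, 2.5]
finger_gap: 11.3
```

```bash
python3 st.py
```

```text
11.35 [ 585.3 -121.   228.4] zyaw -88.38 xaxis [ 0.008 -0.    -1.   ] [-2.  -2.9  2.5] [-0.88  0.42 -0.03] 11.3 phi_open 0.844 rad 202.6
```

{"method": "jog_arm", "body": {
  "moves": [
    [[-0.1,6.3,2.6,0,0,0],[-0.2,6.4,2.4,0,0,0],[-0.2,6.5,2.2,0,0,0],[-0.2,6.5,1.9,0,0,0],[-0.2,6.3,1.6,0,0,0]]
  ]
}}

```text
clock: 11.85
eef_pos: [584.7, -86.4, 242.6]
eef_rot: [1.414, 1.559, -0.128]
wrist_force: [-2.7, -2.2, 2.4]
finger_gap: 11.1
```

```bash
python3 st.py
```

```text
11.85 [584.7 -86.4 242.6] zyaw -88.36 xaxis [ 0.011 -0.001 -1.   ] [-2.7 -2.2  2.4] [-0.59  0.5   0.07] 11.1 phi_open 0.659 rad 202.2
```

Next to ≈0.48 (−51, 248).

{"method": "jog_arm", "body": {
  "moves": [
    [[-0.1,6.6,1.3,0,0,0],[-0.2,6.6,1.1,0,0,0],[-0.2,6.6,0.9,0,0,0],[-0.2,6.3,0.7,0,0,0],[-0.2,5.5,0.5,0,0,0]]
  ]
}}

```text
clock: 12.35
eef_pos: [583.6, -51.1, 249.5]
eef_rot: [1.491, 1.558, -0.05]
wrist_force: [-1.8, -1.4, 0.8]
finger_gap: 10.9
```

```bash
python3 st.py
```

```text
12.35 [583.6 -51.1 249.5] zyaw -88.32 xaxis [ 0.013 -0.001 -1.   ] [-1.8 -1.4  0.8] [-0.34  0.18  0.07] 10.9 phi_open 0.48 rad 201.2
```

{"method": "jog_arm", "body": {
  "moves": [
    [[-0.1,5,0.3,0,0,0],[-0.1,5,0.2,0,0,0],[-0.1,4,0,0,0,0],[-0.1,3,0,0,0,0],[0,2,0,0,0,0]]
  ]
}}

```text
clock: 12.85
eef_pos: [582.9, -28.8, 250.5]
eef_rot: [1.609, 1.558, 0.069]
wrist_force: [-2.2, -1.2, 4.8]
finger_gap: 11.5
```

```bash
python3 st.py
```

```text
12.85 [582.9 -28.8 250.5] zyaw -88.24 xaxis [ 0.012  0.001 -1.   ] [-2.2 -1.2  4.8] [-0.5   0.47  0.04] 11.5 phi_open 0.369 rad 200.6
```

Cross-check: y travel shut-to-stop was 261.3 mm, exactly the geometric value, so plumb is at y ≈ −25.2. Moving the last 3.6 mm.

{"method": "jog_arm", "body": {
  "moves": [
    [[0,1.7,0,0,0,0],[0,1.4,0,0,0,0],[0,0.4,0,0,0,0],[0,0,0,0,0,0],[0,0,0,0,0,0]]
  ]
}}

```text
clock: 13.35
eef_pos: [582.7, -24.5, 250.4]
eef_rot: [1.674, 1.559, 0.134]
wrist_force: [-2.5, -0.5, 4.0]
finger_gap: 11.1
```

```bash
python3 st.py
```

```text
13.35 [582.7 -24.5 250.4] zyaw -88.23 xaxis [ 0.012  0.002 -1.   ] [-2.5 -0.5  4. ] [-0.34  0.38  0.05] 11.1 phi_open 0.347 rad 200.4
```

{"method": "jog_arm", "body": {
  "moves": [
    [[0,-0.6,0,0,0,0],[0,0,0,0,0,0],[0,0,0,0,0,0]]
  ]
}}

```text
clock: 13.65
eef_pos: [582.8, -25.3, 250.4]
eef_rot: [1.691, 1.559, 0.151]
wrist_force: [-1.0, -0.3, 4.9]
finger_gap: 11.0
```

```bash
python3 st.py; python3 - <<'E'
from h import *
im,d,p,R,t=cam("scene"); P=cloud(d,p,R,t).reshape(-1,3)
m=(P[:,2]>75)&(P[:,2]<185)&(abs(P[:,0]-582)<105)&(P[:,1]<-15)&(P[:,1]>-45); F=P[m]; print(m.sum())
if m.sum()>50: s=np.linalg.svd(F-F.mean(0),full_matrices=False)[2][2]; print("flap n",s.round(3),F.mean(0).round(1))
w,dw,p,R,t=cam("wrist"); P=cloud(dw,p,R,t).reshape(-1,3)[dw.ravel()>0]
B=P[(P[:,2]>240)&(P[:,2]<262)&(abs(P[:,0]-630)<15)&(abs(P[:,1]+25)<25)]; print("bar",len(B),np.median(B,0))
E1=P[(P[:,2]>190)&(P[:,2]<206)&(abs(P[:,0]-620)<70)&(abs(P[:,1]+25)<25)]; print("edge",len(E1),np.median(E1,0))
cv2.imwrite("pics/end.png",np.hstack([cv2.resize(im[150:350,200:420],(396,360)),cv2.resize(w,(400,360))]))
E
python3 st.py
```

```text
13.65 [582.8 -25.3 250.4] zyaw -88.24 xaxis [ 0.012  0.002 -1.   ] [-1.  -0.3  4.9] [-0.26  0.34  0.05] 11.0 phi_open 0.351 rad 200.4
219
flap n [ 0.032 -0.999  0.001] [614.6 -21.2 128. ]
bar 2606 [630.32332605 -23.85239769 255.47906441]
edge 1532 [670.85745316 -22.46270276 200.19001332]
13.75 [582.8 -25.3 250.4] zyaw -88.24 xaxis [ 0.012  0.002 -1.   ] [-2.3 -0.5  5. ] [-0.33  0.39  0.07] 11.5 phi_open 0.351 rad 200.4
```

View pics/end.png

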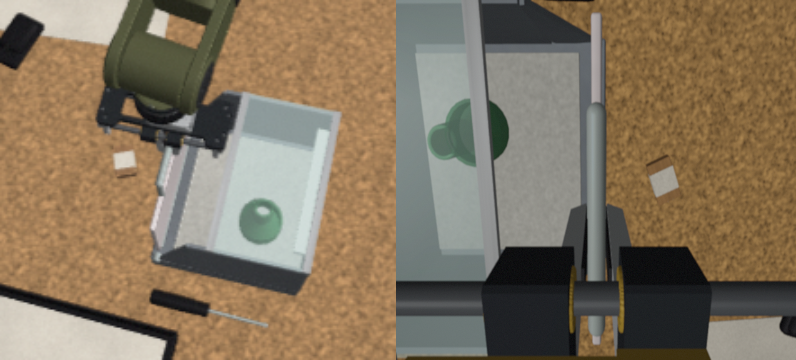

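The final picture shows the flap upright, with the bar gripped at (597,220) and its sheet right behind it. The flap's normal is measured as level to 0.001. The matchbox, bottle neck and screwdriver are where they were. Handing in.

```bash
python3 -c "
from cell import manip
print(manip.sign_off())"
```

```text
the job is handed in; nothing more can be done
None
```

I gripped the flap by its bar and lowered it gently to its stop. Contact showed as about 12 N upward at 1.657 rad. I then brought it back up and left it gripped and still at the balance point when I handed the job in, at 13.75 s.

- **Flap angle:** the arm pose gives 0.351 rad against the 0.35 wanted. A depth-camera plane fit agrees, showing the sheet plumb to about 0.001 rad.
- **Hinge position:** the measured travel from shut to stop was 261.3 mm, which matches the geometry.
- **Grip:** the finger opening read about 11 mm throughout, slightly under the 12 mm bar. A steady vertical force of about 5 N remained on the wrist at the end, small and along the flap.
- **Other objects:** the matchbox, bottle neck and screwdriver looked unmoved in the last pictures. I did not recheck the lid stay, stapler, spray bottle or pen pot after the final move, and the mouse was only partly in view. The tool stayed well above or clear of all of them.

No check failed.

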